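# Tighten the mould press with a bar through its eye

### The arm

A 6-joint arm with a two-finger parallel gripper is mounted at the origin on the work surface. World frame = base frame: x ahead of the robot, y to its left, z up, the work surface at z = 0. Lengths are in m, angles in rad, forces in N, time in s.
With the tool pointing down it reaches from about 0.3 to 0.95 m from the base axis. Payload 3.1 kg.
Tool frame: the origin (TCP) lies where the fingers leave the gripper's body, on its centre line; the fingertips stand 73 mm ahead of it and the grasp point (between the pads) lies 54 mm ahead of it (env.finger_overhang is the distance from the TCP to the fingertips, in m); z points along the fingers, y is the line along which they close (so a half turn about z gives the same grasp; the last joint's range is limited). The gripper opens to 85 mm and grips with 20 to 120 N. Pads are 22 mm wide; open, the fingers measure 114 mm over their backs; the gripper's body (76 mm by 85 mm) begins 54 mm behind the grasp point. The pads swing forward as they close: fully open they stand 13 mm farther back than shut.
Start: joints at [-1.371, 0.308, 1.634, -0, 1.2, -0.07], TCP at [0.167, -0.602, 0.304] pointing down, gripper open.
Joint ranges: [-3.06, 3.06], [-0.79, 1.96], [0.05, 2.63], [-1.19, 4.34], [0.05, 2.64], [-2.94, 2.94]. Speed limits (rad/s): [2.79, 2.79, 3.14, 3.14, 3.14, 3.14].

### API

Orientations are given as a 3x3 rotation matrix whose columns are the frame's x, y, z axes.
In Python, from rig import env gives the robot as it stands. Calls block until the motion is done:
- env.goto(position, orientation): joint-space move of the TCP to a pose.
- env.move_straight(position, attitude=None, v=0.15, contact_N=None): straight line of the TCP; attitude=None keeps the orientation; v is the mean speed in m/s. With contact_N (N) it stops when the force on the tool has changed by that much, and returns True; else False.
- env.set_joints(angles): joint-space move.
- env.move_gripper(opening, force=None): finger opening in m; force is the grip in N (None keeps the last); returns when the fingers have stopped.
- env.wait(seconds).
- env.inverse_kinematics(position, orientation): joint angles nearest the present ones, or None.
- env.read_state(): the state.
- env.capture(name): name is "side" or "top" or "wrist"; returns (picture, depth): 384x512x3 uint8, blue, green, red; 384x512 float32, m along the optical axis (not along the pixel's ray), 0 where there is no reading.
- env.camera_info(name): a dict with "camera_matrix" (3x3 intrinsics, pixels), "rvec" (rotation vector, rad) and "tvec" (3), from world to camera coordinates, as OpenCV has them; the wrist camera has in their place "mount" (4x4, takes a point from camera to tool coordinates, whose origin is the TCP and whose axes are the flange's). Camera axes: x right, y down, z forward; pixel columns grow to the right and rows downward; lengths in m; the calibration is good to about 2 mm. A picture is of the moment at which its call begins: read the wrist's pose just before it. camera_info takes no time and is no camera call.
A pose or a line that the arm cannot do raises env.MotionError and nothing moves.
- env.job_done(): hands the job in; it is judged then, once.
The state is a dict: "time_s": time; "joint_pos": joint angles; "qvel": joint speeds; "joint_torque": joint torques, N m; "ee_pos": TCP position; "tcp_rot": TCP orientation; "force": force on the tool from outside, world axes, zero at the start; "moment": the same for the moment, N m; "opening": finger opening in m; "finger_force": force on a finger pad.
Only numpy, scipy, OpenCV 4.12 (cv2) and the standard library are available. Lean on these libraries where they do the work, as an engineer would, in place of code of your own. Each camera call takes 0.05 s, during which the arm holds its last target. There are 200 camera calls.

### The job

Take the steel bar by its wooden handle from its rest, slide it through the loop of the eye bolt on top of the mould press and, touching the bolt with nothing but the bar, turn it clockwise (seen from above) until it stiffens and the tabbed washer under it just creeps along with it, about 4 mm at its tab: snug, but not forced or over-tightened, or the plaster cracks. Then draw the bar out without loosening the bolt and lay it back in its rest as you found it, leaving everything else on the table where it is.

Things in the scene. Friction and masses are not known exactly. Their poses are not given: they have to be found in the camera images.
- rod: the turning bar (all sizes in mm), 200 long overall, about 140 g: square wooden handle 80 long, 20 x 20 in section, then a round steel shaft 12 in diameter, 120 long, with a round end. Origin: centre of the handle, the place to grip (from above, fingers either side). x axis along the bar from handle to tip. It starts lying level in its rest
- rod_tip (a point): the round tip of the bar, 160 from the handle's centre
- rest: fixed wooden bar rest: base 230 x 70 x 8 and two saddles open upwards, each 14 thick. Origin: centre of its underside; x along it, the way the bar points. Rear saddle, 93 behind the origin, carries the handle's end: notch 26 wide, floor 35 above the table, lips to 45. Front saddle, 50 ahead, carries the shaft: notch 22 wide, floor 39, lips to 49
- rest_seat (a point): where the centre of the bar's handle lies when the bar is in its rest: 60 behind the rest's origin, 45 above the table, x axis as the bar's
- press: fixed mould press: plywood boards 200 x 200 below and 180 x 180 on top with a white plaster mould between, 83 high to the top of the upper board (corner nuts 5 higher). Origin: centre of its underside. The eye bolt stands upright in the middle
- eye_loop (a point): centre of the eye bolt's loop, on the bolt's vertical axis, 130 above the table. Upright loop of 8 thick round bar, 20 clear inside, 36 over all. x axis: level, through the hole (the bar goes in along it, from either side); y level, z up. Turns with the bolt. The bar has 4 of play all round and can swing about 0.77 rad either way off the x axis before it wedges and takes the bolt along
- eye: the eye bolt: loop, stem and a collar 20 in diameter. Origin on its axis, 83 above the table; axes as eye_loop. It needs 1.05 to 2.0 rad of clockwise turn to come home (how much is not known beforehand), against a friction of about 0.05 N m; from there bolt and washer turn on together against about 0.4 N m. It stays where it is left
- washer_tab (a point): top of the end of the tab on the steel washer under the bolt (38 across, 3 thick), 28 from the bolt's axis, 86 above the table. x axis: from the bolt's axis out along the tab. The washer stands still until the bolt is home, then turns with it: 1 mm at the tab is 0.036 rad. At home the bolt's x axis lies along the tab's x axis give or take 0.35 rad, different each time
- steel_bowl: open steel mixing bowl, rim diameter 150, height 60; leave it alone. Origin: centre of its underside
- glaze_jar: closed green glass jar, diameter 68, height 90; leave it alone. Origin: centre of its underside
- brush_pot: dark pot 88 across and 120 high, full of brushes up to about 260 high; leave it alone. Origin: centre of its underside
- clay_mug: terracotta mug, diameter 80, height 85; leave it alone. Origin: centre of its underside
- wood_rib: flat wooden rib 100 x 50 x 8 lying on the table; leave it alone. Origin: centre of its underside
- trim_brush: brush lying on the table; leave it alone. Origin: centre of its underside
- glaze_bowl: small white bowl, rim diameter 120, height 45; leave it alone. Origin: centre of its underside
Things that resemble listed ones, but are neither listed nor needed, are in the scene too. Leave any pink or red look-alike of the rod alone.

How it is judged:
On the way, in this order (a step that is already met when the one before it is completed fails the run):
1. the bar is through the loop of the eye bolt (((x of rod_tip in the frame of eye_loop above 0.01 m and x of rod in the frame of eye_loop below -0.03 m) or (x of rod_tip in the frame of eye_loop below -0.01 m and x of rod in the frame of eye_loop above 0.03 m)) and y of rod_tip in the frame of eye_loop between -0.06 and 0.06 m and y of rod in the frame of eye_loop between -0.09 and 0.09 m and z of rod_tip in the frame of eye_loop between -0.02 and 0.02 m and z of rod in the frame of eye_loop between -0.025 and 0.025 m), for 0.1 s.
2. the bolt has come home and taken the washer along: its tab has moved at least 1.5 mm (distance of washer_tab from where it was at the start of the episode above 0.0015 m), for 0.1 s.
At the end, for the whole second after the job is handed in: The washer's tab has moved 1.5 to 9 mm from its start (bolt home, not over-tightened); the bolt is not turned back (loop axis within 0.55 rad of the tab's); the bar lies still in both saddles of its rest, pointing as before, handle centre within 20 mm of its place (distance of washer_tab from where it was at the start of the episode between 0.0015 and 0.009 m and angle between the x axis of eye_loop and the x axis of washer_tab, either way round below 0.55 rad and distance between rod and rest_seat below 0.02 m and angle between the x axis of rod and the x axis of rest, either way round below 0.12 rad and x of rod_tip in the frame of rest above 0.05 m and linear speed of rod below 0.02 m/s); the robot touches nothing.
It fails at once if over-tightened: the washer's tab has gone more than 9 mm (distance of washer_tab from where it was at the start of the episode above 0.009 m).
It fails at once if the bar forces the press or its bolt with more than 50 N (contact force between rod and press above 50 N).
It fails at once if the robot itself touches the bolt, washer or press (over 2 N) (contact force between any of the fingers, the arm and press above 2 N).
It fails at once if a bystander is moved more than 25 mm (distance of any of steel_bowl, glaze_jar, brush_pot, clay_mug, wood_rib, trim_brush, glaze_bowl from where it was at the start of the episode above 0.025 m).
It also fails if it takes over 72 s, if anything falls off the work surface, if the arm or the gripper's body presses on something with over 40 N, if the wrist force passes 120 N, or if a joint passes its speed limit or range.

## Working session

There is one attempt and no reset: what is moved stays moved. The work goes in short steps, each a Python script; the robot and the scene stay as the last script left them, time stands still between calls to the robot, and variables do not carry over. Pictures are saved under pics/ and viewed, at most 10 in all, crops included, and the job is handed in when it is done.

```bash
mkdir -p pics; ls
python3 - <<'E'
from rig import env
import cv2,numpy as np
for n in ("top","side"):
    p,d=env.capture(n); cv2.imwrite(f"pics/{n}0.png",cv2.resize(p,(800,600),interpolation=cv2.INTER_CUBIC)); np.savez(f"{n}0.npz",p=p,d=d)
    c=env.camera_info(n); R=cv2.Rodrigues(np.array(c["rvec"]))[0]; print(n,c["camera_matrix"],-R.T@np.array(c["tvec"]).ravel(),R[2])
print(env.camera_info("wrist"),env.read_state())
E
```

```text
pics
top [[382.36898288   0.         253.79065944]
 [  0.         382.36898288 196.2915549 ]
 [  0.           0.           1.        ]] [ 0.45042587 -0.06981304  1.33606615] [ 0.08867906  0.02090803 -0.99584079]
side [[436.35751966   0.         254.09506817]
 [  0.         436.35751966 192.10655066]
 [  0.           0.           1.        ]] [-0.17012176  1.01094303  1.16782808] [ 0.42578473 -0.63814897 -0.64146181]
{'camera_matrix': array([[313.13728603,   0.        , 250.83734149],
       [  0.        , 313.13728603, 192.31227724],
       [  0.        ,   0.        ,   1.        ]]), 'mount': array([[ 1.62556912e-03, -9.61331404e-01, -2.75389343e-01,
         6.88681130e-02],
       [ 9.99998260e-01,  1.31063225e-03,  1.32762710e-03,
        -1.14582621e-03],
       [-9.15355474e-04, -2.75391022e-01,  9.61331861e-01,
        -7.02971930e-02],
       [ 0.00000000e+00,  0.00000000e+00,  0.00000000e+00,
         1.00000000e+00]])} {'time_s': 0.1, 'joint_pos': array([-1.37072275e+00,  3.08941240e-01,  1.63506933e+00,  3.78927927e-05,
        1.19974414e+00, -6.97251961e-02]), 'qvel': array([-0.00144966, -0.00155439, -0.00319   , -0.0004324 ,  0.00089756,
       -0.00098847]), 'joint_torque': array([-5.23352664e-04, -4.16406584e+01, -2.77644610e+01, -1.43962884e-04,
        4.01393234e-03, -4.73737018e-06]), 'ee_pos': array([ 0.16643149, -0.60180136,  0.30274246]), 'tcp_rot': array([[ 9.63828259e-01,  2.66523792e-01, -3.95080503e-04],
       [ 2.66524020e-01, -9.63825932e-01,  2.12594547e-03],
       [ 1.85826213e-04, -2.15434476e-03, -9.99997662e-01]]), 'force': array([-0.42367374,  1.2798769 ,  0.23093288]), 'moment': array([ 0.01113555,  0.01988264, -0.00440136]), 'finger_force': 0.0, 'opening': 0.08515823712201882}
```

View pics/top0.png

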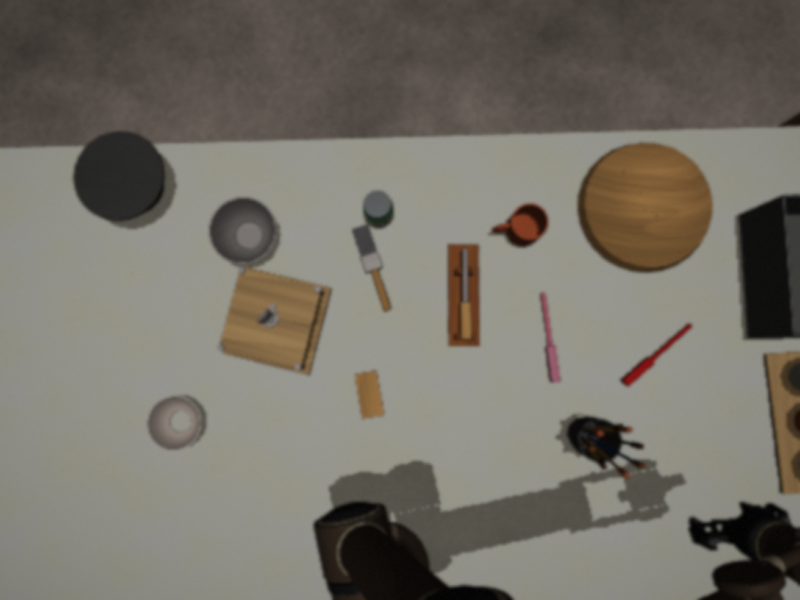

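View pics/side0.png

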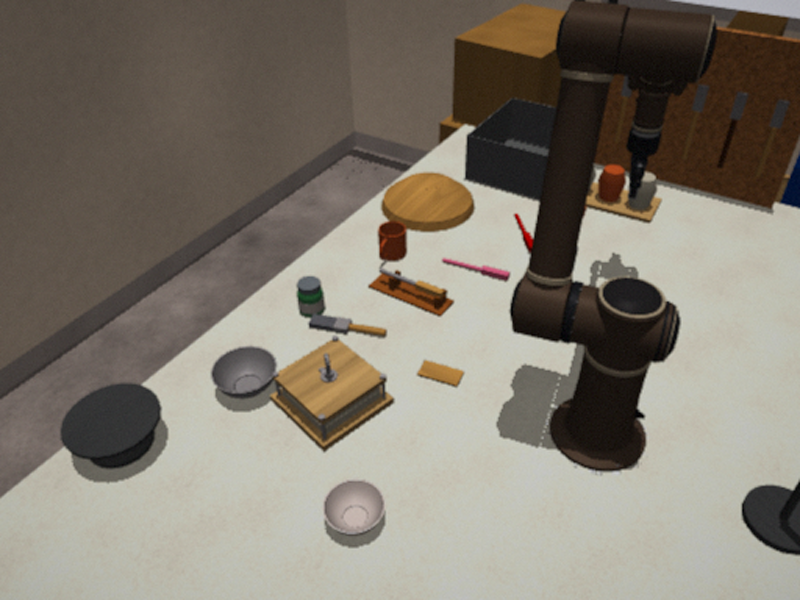

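The bar lies in its brown rest at (465,290) in the top view, with the handle at (465,320) and the tip up at (464,250). The pink one at (550,340) and the red one at (655,355) lie on the table and are look-alikes. The wooden-handled, steel bar in the two-saddle rest fits the description. The press is at (275,320), its eye at (268,317). Next I take close wrist views of both.

```bash
cat > h.py <<'E'
from rig import env
import cv2,numpy as np
def Rz(a): c,s=np.cos(a),np.sin(a); return np.array([[c,s,0],[s,-c,0],[0,0,-1.]])
def fixedP(n):
    c=env.camera_info(n); R=cv2.Rodrigues(np.array(c["rvec"]))[0]; return c["camera_matrix"],R,np.array(c["tvec"]).ravel()
def wristP(s):
    c=env.camera_info("wrist"); T=np.eye(4); T[:3,:3]=s["tcp_rot"]; T[:3,3]=s["ee_pos"]
    M=np.linalg.inv(T@c["mount"]); return c["camera_matrix"],M[:3,:3],M[:3,3]
def ray(P,uv):
    K,R,t=P; d=R.T@np.linalg.solve(K,[uv[0],uv[1],1.]); return -R.T@t,d
def at_z(P,uv,z):
    o,d=ray(P,uv); return o+d*(z-o[2])/d[2]
def tri(obs):
    A=np.zeros((3,3));b=np.zeros(3)
    for P,uv in obs:
        o,d=ray(P,uv); d=d/np.linalg.norm(d); Q=np.eye(3)-np.outer(d,d); A+=Q;b+=Q@o
    x=np.linalg.solve(A,b); return x
def proj(P,X): K,R,t=P; q=K@(R@np.asarray(X,float)+t); return q[:2]/q[2]
def shot(name,save):
    s=env.read_state(); p,d=env.capture("wrist"); np.savez(save+".npz",p=p,d=d,K=wristP(s)[0],R=wristP(s)[1],t=wristP(s)[2]); return p
def load(f): z=np.load(f+".npz"); return z["p"],z["d"],(z["K"],z["R"],z["t"])
E
python3 - <<'E'
from h import *
P=fixedP("top");k=.64
h=at_z(P,(465*k,320*k),.055);e=at_z(P,(268*k,317*k),.13)
print("handle",h,"eye",e)
for n,uv,z in [("bowl",(243,231),.06),("jar",(378,202),.09),("pot",(597,437),.12),("gbowl",(178,421),.045)]: print(n,at_z(P,np.array(uv)*k,z))
a=0.0
# rest: look at middle of bar (handle+0.06 x)
for i,(dx,dy) in enumerate([(-.03,.0),(.05,0.05)]):
    env.goto([h[0]+.05+dx,h[1]+dy,.30],Rz(0)); env.wait(.2); shot("wrist",f"rest{i}")
for i,(dx,dy) in enumerate([(-.03,-.03),(.03,0.04)]):
    env.goto([e[0]+dx,e[1]+dy,.33],Rz(0)); env.wait(.2); shot("wrist",f"eye{i}")
print(env.read_state()["time_s"])
for n in("rest","eye"):
    a=np.hstack([load(n+"0")[0],load(n+"1")[0]]); cv2.imwrite(f"pics/{n}.png",cv2.resize(a,(800,300),interpolation=cv2.INTER_AREA))
E
```

```text
handle [ 0.5328672  -0.18910645  0.055     ] eye [0.54221778 0.21737471 0.13      ]
bowl [0.73680049 0.28894163 0.06      ]
jar [ 0.78594788 -0.00834231  0.09      ]
pot [ 0.29016984 -0.43839093  0.12      ]
gbowl [0.3283077  0.43211023 0.045     ]
5.375
```

Run:
```python
from h import *
for i in(0,1):
    p,d,P=load(f"eye{i}"); print(i,"loop",proj(P,[.542,.217,.13]),"rest handle",proj(load(f"rest{i}")[2],[.533,-.189,.055]),"tip",proj(load(f"rest{i}")[2],[.693,-.189,.045]))
def grid(c,x0,y0,s):
    c=cv2.resize(c,None,fx=s,fy=s,interpolation=cv2.INTER_CUBIC)
    for v in range(0,600,20):
        for w,m,o in((c.shape[1],0,x0),(c.shape[0],1,y0)):
            q=int((v-o)*s)
            if 0<=q<w and v>=o:
                if m==0: cv2.line(c,(q,0),(q,8),(0,0,255),1); cv2.putText(c,str(v),(q,18),0,.35,(0,0,255),1)
                else: cv2.line(c,(0,q),(8,q),(0,0,255),1); cv2.putText(c,str(v),(10,q+4),0,.35,(0,0,255),1)
    return c
o=[]
for i in(0,1):
    p,d,P=load(f"eye{i}"); u,v=proj(P,[.542,.217,.11]).astype(int); x0=max(0,u-65);y0=max(0,v-80); o.append(grid(p[y0:y0+160,x0:x0+130],x0,y0,3))
h=min(x.shape[0] for x in o); cv2.imwrite("pics/eyec.png",np.hstack([x[:h] for x in o]))
o=[]
for i in(0,1):
    p,d,P=load(f"rest{i}"); a=proj(P,[.613,-.189,.05]).astype(int);x0=max(0,a[0]-90); o.append(grid(p[:,x0:x0+180],x0,0,1.5))
cv2.imwrite("pics/restc.png",np.hstack(o))
```

```text
0 loop [215.89490106 150.10171909] rest handle [250.35225081 190.47111512] tip [250.34407257  22.89972629]
1 loop [294.25865317 214.13315933] rest handle [295.29006411 258.84747728] tip [300.23693635 110.36290405]
```

View pics/eyec.png

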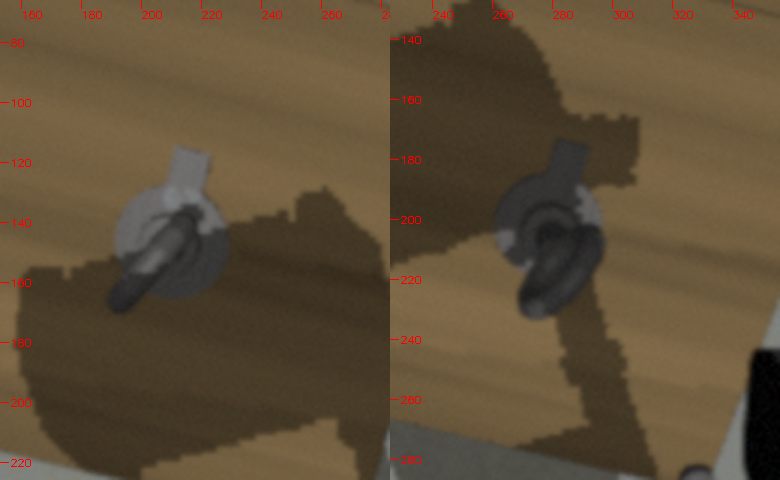

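View pics/restc.png

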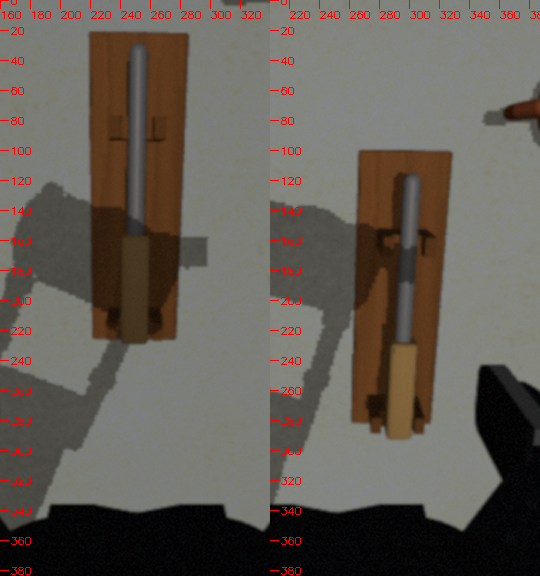

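The left crop shows the eye loop edge-on from about (193,167) to (216,138), with the tab end at (217,116). The right crop shows the tab end at (287,175). The loop axis is about 50° off the tab. In the rest views the handle's front edge is at (250,157) and (296,229), and the tip at (252,30) and (302,116). I triangulate and check against depth.

```bash
cat >> h.py <<'E'
def cloud(d,P):
    K,R,t=P; v,u=np.nonzero(d>0); z=d[v,u]; q=np.linalg.solve(K,np.vstack([u,v,np.ones_like(u)]))*z; return (R.T@(q-t[:,None])).T,u,v
E
python3 - <<'E'
from h import *
L=[load(f"rest{i}")[2] for i in(0,1)]
for n,a,b in[("hfront",(250.3,157.3),(296.3,228.7)),("hrear",(249.5,228.7),(293.7,292)),("tip",(252,30),(301.7,116))]: print(n,tri([(L[0],a),(L[1],b)]).round(4))
E_=[load(f"eye{i}")[2] for i in(0,1)]
for n,a,b in[("washer",(210.3,146),(279.3,203)),("tab",(217.3,115.5),(286.7,175.3))]: print(n,tri([(E_[0],a),(E_[1],b)]).round(4))
for i in(0,1):
    p,d,P=load(f"rest{i}");X,u,v=cloud(d,P)
    m=(abs(X[:,0]-.58)<.15)&(abs(X[:,1]+.189)<.03)&(X[:,2]>.0505)&(X[:,2]<.07);H=X[m];print("handle-top",m.sum(),H.min(0).round(4),H.max(0).round(4),np.median(H,0).round(4))
    m=(abs(X[:,0]-.62)<.15)&(abs(X[:,1]+.189)<.03)&(X[:,2]>.03)&(X[:,2]<.07)
    Y=X[m]
    for x in np.arange(.46,.71,.03):
        q=Y[abs(Y[:,0]-x)<.005]; q=q[q[:,2]>q[:,2].max()-.004] if len(q) else q
        if len(q): print(round(x,2),q[:,1].mean().round(4),q[:,2].max().round(4),end="; ")
    print()
    p,d,P=load(f"eye{i}");X,u,v=cloud(d,P)
    B=(np.hypot(X[:,0]-.542,X[:,1]-.217)<.05)
    m=B&(X[:,2]>.112)&(X[:,2]<.16);Y=X[m]
    c=Y.mean(0);w,V=np.linalg.eigh(np.cov((Y-c)[:,:2].T));print("loop",m.sum(),c.round(4),Y[:,2].max().round(4),"plane dir",np.degrees(np.arctan2(V[1,1],V[0,1])),np.sqrt(w).round(4))
    pr=(Y-c)[:,:2]@V[:,1]; print("centre of extremes",(c[:2]+V[:,1]*(pr.max()+pr.min())/2).round(4),np.ptp(pr))
    m=B&(X[:,2]<.09)&(X[:,2]>.08);print("board/washer z pct",np.percentile(X[m][:,2],[5,50,95]).round(4))
E
```

```text
hfront [ 0.5674 -0.1891  0.051 ]
hrear [ 0.4903 -0.1885  0.0549]
tip [ 0.6873 -0.1907  0.0438]
washer [0.5401 0.227  0.0903]
tab [0.569  0.2197 0.0871]
handle-top 2065 [ 0.4888 -0.2062  0.0505] [ 0.685  -0.1722  0.0572] [ 0.5502 -0.1886  0.0545]
0.49 -0.187 0.0562; 0.52 -0.1873 0.0569; 0.55 -0.1879 0.0569; 0.58 -0.1886 0.0524; 0.61 -0.189 0.0527; 0.64 -0.1893 0.0528; 0.67 -0.1898 0.0535; 
loop 394 [0.5413 0.2262 0.1426] 0.1494 plane dir 138.24422330591486 [0.0024 0.0092]
centre of extremes [0.5394 0.2279] 0.03479194180569932
board/washer z pct [0.0822 0.0835 0.0865]
handle-top 1715 [ 0.4899 -0.2079  0.0505] [ 0.6858 -0.1726  0.0572] [ 0.5512 -0.1884  0.0546]
0.49 -0.1867 0.0565; 0.52 -0.1872 0.0569; 0.55 -0.1877 0.0569; 0.58 -0.1884 0.0526; 0.61 -0.1887 0.0525; 0.64 -0.1897 0.0528; 0.67 -0.1897 0.0525; 
loop 589 [0.541  0.2286 0.1348] 0.1491 plane dir 137.51064486014462 [0.0022 0.0089]
centre of extremes [0.5407 0.2289] 0.03408128719305279
board/washer z pct [0.0823 0.0835 0.0865]
```

Measured values agree with the text:
- **Bar:** centre at (0.529, -0.188, 0.045), yaw about -0.017.
- **Bolt:** axis at (0.540, 0.2275), loop top at 0.149, hole axis at 48°.
- **Tab:** at -15°, so the expected turn is about 1.05 to 1.45 rad.

I insert from the far side with the bar pointing at 228°, which suits joint 6. First I grasp the bar.

Run:
```python
from h import *
R=Rz(-.017); g=np.array([.529,-.1877,.099])
A=np.array([.540,.2275]); 
q=env.inverse_kinematics(g+[0,0,.12],R); print(q)
# feasibility along sweep
for a in np.radians([228,180,140,98,80]):
    c=A-.1*np.array([np.cos(a),np.sin(a)]); print(a,env.inverse_kinematics([*c,.184],Rz(a)))
env.goto(g+[0,0,.12],R); env.move_straight(g); env.move_gripper(0.01,force=90)
s=env.read_state(); print(s["opening"],s["finger_force"],s["force"],s["ee_pos"])
env.move_straight(g+[0,0,.15]); env.wait(.2)
s=env.read_state(); p=shot("wrist","held"); X,u,v=cloud(*load("held")[1:])
T=(X-s["ee_pos"])@s["tcp_rot"]; print(s["force"],s["moment"],s["time_s"])
m=(T[:,2]>.03)&(T[:,2]<.09)&(abs(T[:,1])<.03)&(T[:,0]>.045)
for x in np.arange(.05,.17,.015):
    q=T[m&(abs(T[:,0]-x)<.004)]
    if len(q): print(x.round(3),"y",((q[:,1].min()+q[:,1].max())/2).round(4),"top z",np.percentile(q[:,2],3).round(4),len(q))
print("tip x",T[m][:,0].max())
cv2.imwrite("pics/held.png",p)
```

```text
[-4.18537355e-01  2.83837000e-01  1.85316868e+00 -4.44089210e-16
  1.00458697e+00  1.16925897e+00]
3.9793506945470716 [ 3.97260029e-01  5.29453105e-01  1.58030113e+00 -4.44089210e-16
  1.03183842e+00 -2.01129434e+00]
3.141592653589793 [ 2.77451656e-01  5.31877116e-01  1.57651294e+00 -4.44089210e-16
  1.03320259e+00 -1.29334467e+00]
2.443460952792061 [ 1.90522851e-01  4.61500177e-01  1.68465947e+00 -4.44089210e-16
  9.95433011e-01 -6.82141775e-01]
1.710422666954443 [ 1.51330350e-01  3.44469476e-01  1.85518348e+00 -4.44089210e-16
  9.41939696e-01  1.17040098e-02]
1.3962634015954636 [ 1.61129458e-01  2.92668738e-01  1.92647953e+00 -4.44089210e-16
  9.22444383e-01  3.35662383e-01]
0.018578347514657756 88.27617287635803 [-1.19031491  0.69705433  2.99664654] [ 0.52937972 -0.1878941   0.09960303]
[-0.4295882  -0.10899436 -1.58254509] [ 0.00612634  0.00364351 -0.00445651] 9.975
0.05 y -0.0006 top z 0.0478 625
0.065 y -0.0006 top z 0.0476 684
0.08 y -0.0006 top z 0.0477 774
0.095 y -0.0005 top z 0.0476 853
tip x 0.10301583468528475
```

View pics/held.png

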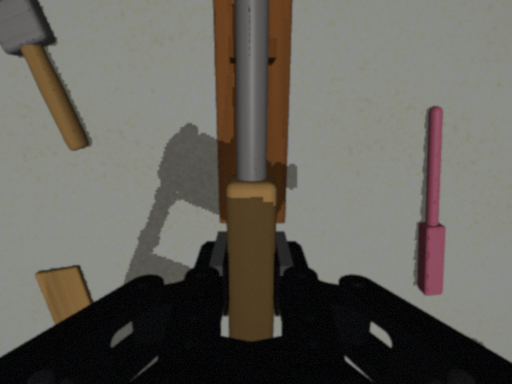

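The bar is held straight: shaft axis 0.6 mm off the tool centre line, handle front edge at (253,183). Next I carry it over, align it and insert it with a contact guard.

```bash
cat >> h.py <<'E'
A=np.array([.540,.2282]); ZT=.1843
def tp(a,d,z=ZT):
    u=np.array([np.cos(a),np.sin(a)]); R=Rz(a); return np.array([*(A-d*u),z])+.0006*R[:,1],R
E
python3 - <<'E'
from h import *
a=np.radians(228)
s=env.read_state(); p=s["ee_pos"].copy(); p[2]=.32; env.move_straight(p,v=.25)
q,R=tp(a,.20,.32); env.goto(q,R)
q,R=tp(a,.20); env.move_straight(q); env.wait(.3)
s=env.read_state(); print(s["ee_pos"]-q,s["force"],s["moment"],s["time_s"])
pt,_=tp(a,.125); c=env.move_straight(pt,v=.06,contact_N=5); s=env.read_state(); print(c,s["ee_pos"]-pt,s["force"])
if not c:
    pt,_=tp(a,.085); c=env.move_straight(pt,v=.06,contact_N=5); env.wait(.2);s=env.read_state(); print(c,s["ee_pos"]-pt,s["force"],s["moment"])
cv2.imwrite("pics/ins.png",shot("wrist","ins")); print(env.read_state()["time_s"])
E
```

```text
[0.00037754 0.00019931 0.00111258] [-0.2993696   0.37249599 -2.05279837] [ 0.02693179 -0.05632683  0.00119047] 14.45
False [2.84831445e-04 2.64047056e-04 8.90916929e-05] [ 0.06654702 -0.4327582  -2.35060977]
False [2.38587055e-04 2.64671630e-04 4.50502474e-05] [ 0.44656732  0.09528184 -1.3392611 ] [ 0.08185475 -0.03948533  0.01070476]
16.9167
```

View pics/ins.png

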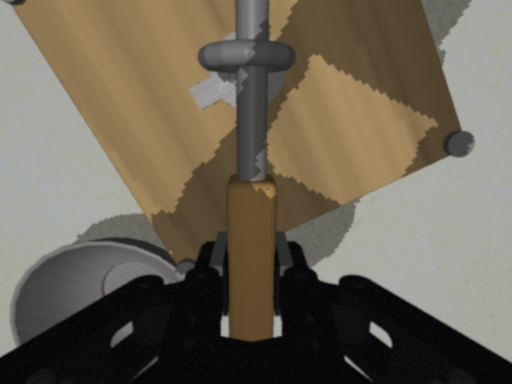

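The bar is through the loop: loop at (246,57), bar at (252,57), which puts the loop about 2 mm to the tool's −y side. The tab is visible at (205,92). I correct the axis estimate and sweep clockwise in small arcs, logging torque.

```bash
sed -i 's/^A=.*;/A=np.array([.5416,.2267]);/' h.py
cat >> h.py <<'E'
def meas(b):
    s=env.read_state(); F=s["force"]-b[:3]; M=s["moment"]-b[3:]; r=s["ee_pos"][:2]-A
    return s,F,M[2],M[2]+r[0]*F[1]-r[1]*F[0], F@s["tcp_rot"]
def base():
    v=[]
    for _ in range(5): s=env.read_state(); v.append(np.r_[s["force"],s["moment"]]); env.wait(.03)
    return np.mean(v,0)
E
python3 - <<'E'
from h import *
a0=np.radians(228)
q,R=tp(a0,.085); env.move_straight(q,R,v=.03); env.wait(.2); b=base(); np.save("b.npy",b); print(b.round(2))
th=0
while th<1.75:
    th+=.1 if th<.55 else .06
    q,R=tp(a0-th,.085); env.move_straight(q,R,v=.06)
    s,F,mz,tau,Ft=meas(b); print(round(th,2),"Ft",Ft.round(1),"mz %.3f tau %.3f t %.2f"%(mz,tau,s["time_s"]))
    if abs(tau)>.25 or np.linalg.norm(F)>18: break
shot("wrist","sw0"); np.save("th.npy",th)
E
```

```text
[-0.2  -0.01 -1.94  0.05 -0.05 -0.  ]
0.1 Ft [-0.3  0.8 -0.2] mz -0.007 tau 0.059 t 17.82
0.2 Ft [-0.4 -0.6 -0.7] mz -0.052 tau -0.104 t 18.12
0.3 Ft [ 0.1  0.6 -0.8] mz 0.089 tau 0.136 t 18.41
0.4 Ft [0.  0.  0.4] mz 0.008 tau 0.011 t 18.70
0.5 Ft [ 0.2 -0.1 -0. ] mz -0.052 tau -0.064 t 18.99
0.6 Ft [-0.6 -0.5 -0.4] mz 0.031 tau -0.015 t 19.28
0.66 Ft [0.1 0.4 0.6] mz 0.024 tau 0.060 t 19.53
0.72 Ft [-0.8  0.  -0.7] mz 0.013 tau 0.016 t 19.78
0.78 Ft [ 0.2 -0.8 -0.1] mz 0.085 tau 0.019 t 20.03
0.84 Ft [ 0.3 -0.8  0.5] mz 0.128 tau 0.063 t 20.28
0.9 Ft [-0.2 -0.9 -0.1] mz 0.070 tau -0.010 t 20.53
0.96 Ft [ 0.9 -0.5 -0.8] mz 0.089 tau 0.047 t 20.78
1.02 Ft [ 0.8 -0.4  0.5] mz 0.166 tau 0.136 t 21.03
1.08 Ft [ 1.6 -1.2  0.2] mz 0.147 tau 0.042 t 21.28
1.14 Ft [ 0.8 -1.1  0.4] mz 0.201 tau 0.110 t 21.53
1.2 Ft [ 1.1 -1.6 -0.1] mz 0.192 tau 0.060 t 21.78
1.26 Ft [ 1.3 -2.  -0.4] mz 0.215 tau 0.045 t 22.03
1.32 Ft [ 1.  -2.2  0.7] mz 0.242 tau 0.055 t 22.28
1.38 Ft [ 0.8 -2.7  0.1] mz 0.222 tau -0.007 t 22.53
1.44 Ft [ 1.8 -3.2 -0.1] mz 0.274 tau 0.002 t 22.78
1.5 Ft [ 1.1 -2.3 -0.1] mz 0.243 tau 0.046 t 23.03
1.56 Ft [ 0.5 -3.2  0.6] mz 0.330 tau 0.058 t 23.28
1.62 Ft [ 1.2 -3.6  0.4] mz 0.364 tau 0.062 t 23.53
1.68 Ft [-0.6 -3.4  0.4] mz 0.364 tau 0.077 t 23.78
1.74 Ft [ 1.1 -3.5  0.6] mz 0.399 tau 0.104 t 24.03
1.8 Ft [ 1.  -3.6  0.8] mz 0.377 tau 0.076 t 24.28
```

Run:
```python
from h import *
p,d,P=load("sw0"); print(proj(P,[.569,.2197,.086]),proj(P,[*A,.13]))
cv2.imwrite("pics/sw0.png",cv2.resize(p[:230,130:380],None,fx=2.4,fy=2.4,interpolation=cv2.INTER_CUBIC))
```

```text
[286.1708126  117.82941372] [251.11157675  63.94378364]
```

View pics/sw0.png

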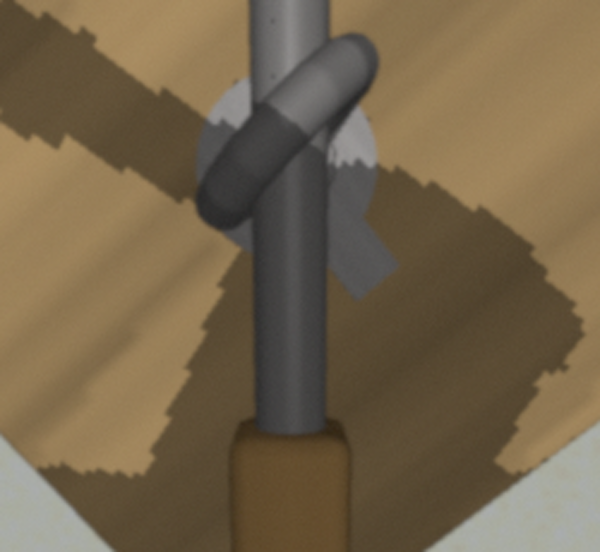

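The tab end at (287,118) sits where the unmoved tab projects (286,118). The loop is wedged at about 45° to the bar and turning with it. I continue in finer steps, with a small lateral compliance correction.

Run:
```python
from h import *
a0=np.radians(228); b=np.load("b.npy"); th=float(np.load("th.npy")); off=np.zeros(2); n=0
import json
while th<2.9:
    th+=.03
    q,R=tp(a0-th,.085); q[:2]+=off; env.move_straight(q,R,v=.04)
    t=[];f=[]
    for _ in range(3): s,F,mz,tau,Ft=meas(b); t.append((mz,tau)); f.append(Ft); env.wait(.02)
    Ft=np.mean(f,0); mz,tau=np.mean(t,0)
    print(round(th,2),"Ft",Ft.round(1),"mz %.3f tau %.3f t %.2f"%(mz,tau,s["time_s"]))
    if abs(Ft[1])>2: off+= .0003*np.sign(Ft[1])*R[:2,1]
    n+= tau>.2
    if n>=2 or np.linalg.norm(F)>20: break
shot("wrist","sw1"); np.save("th.npy",th); np.save("off.npy",off); print(off)
p,d,P=load("sw1"); print(proj(P,[.569,.2197,.086])); cv2.imwrite("pics/sw1.png",cv2.resize(p[:230,130:380],None,fx=2.4,fy=2.4,interpolation=cv2.INTER_CUBIC))
```

```text
1.83 Ft [ 1.  -3.2 -0.1] mz 0.403 tau 0.130 t 24.62
1.86 Ft [ 0.7 -3.6  0.4] mz 0.355 tau 0.052 t 24.92
1.89 Ft [ 0.3 -2.9  0.7] mz 0.307 tau 0.058 t 25.22
1.92 Ft [ 1.2 -2.4  1.1] mz 0.250 tau 0.043 t 25.52
1.95 Ft [ 1.8 -2.3  0.8] mz 0.202 tau 0.007 t 25.82
1.98 Ft [ 1.  -1.1  0.7] mz 0.113 tau 0.019 t 26.12
2.01 Ft [ 1.4 -0.4  0.5] mz 0.115 tau 0.078 t 26.42
2.04 Ft [ 1.2 -0.7  0.5] mz 0.077 tau 0.017 t 26.72
2.07 Ft [1.5 0.3 0.3] mz 0.085 tau 0.110 t 27.02
2.1 Ft [ 1.1 -0.3  0.4] mz 0.105 tau 0.077 t 27.32
2.13 Ft [ 1.7 -0.8  0.6] mz 0.102 tau 0.037 t 27.62
2.16 Ft [ 1.7 -0.3  0.5] mz 0.239 tau 0.209 t 27.92
2.19 Ft [2.  0.1 0.4] mz 0.314 tau 0.321 t 28.22
[-0.00130163 -0.00074277]
[302.8903971   99.06968252]
```

Run:
```python
from h import *
a0=np.radians(228); b=np.load("b.npy"); th=float(np.load("th.npy")); off=np.load("off.npy")
while th<2.309:
    th+=.02
    q,R=tp(a0-th,.085); q[:2]+=off; env.move_straight(q,R,v=.03)
    t=[];f=[]
    for _ in range(3): s,F,mz,tau,Ft=meas(b); t.append((mz,tau)); f.append(Ft); env.wait(.02)
    Ft=np.mean(f,0); mz,tau=np.mean(t,0)
    print(round(th,2),"Ft",Ft.round(1),"mz %.3f tau %.3f t %.2f"%(mz,tau,s["time_s"]))
    if abs(Ft[1])>4: off+= .0003*np.sign(Ft[1])*R[:2,1]
    if np.linalg.norm(F)>20: break
shot("wrist","sw2"); np.save("th.npy",th); np.save("off.npy",off); print(off)
o=[]
for f in("sw1","sw2"):
    p,d,P=load(f); print(proj(P,[.569,.2197,.086])); o.append(cv2.resize(p[30:150,210:340],None,fx=3,fy=3,interpolation=cv2.INTER_CUBIC))
cv2.imwrite("pics/sw12.png",np.hstack(o))
```

```text
2.21 Ft [1.8 0.5 0.4] mz 0.302 tau 0.344 t 28.57
2.23 Ft [2.2 0.1 0.2] mz 0.287 tau 0.297 t 28.87
2.25 Ft [2.6 0.5 0. ] mz 0.327 tau 0.372 t 29.17
2.27 Ft [2.4 0.4 0.4] mz 0.294 tau 0.327 t 29.47
2.29 Ft [2.8 0.4 0.3] mz 0.322 tau 0.350 t 29.77
2.31 Ft [2.6 0.6 0.3] mz 0.297 tau 0.348 t 30.07
[-0.00130163 -0.00074277]
[302.8903971   99.06968252]
[306.33293013  92.08685187]
```

View pics/sw12.png

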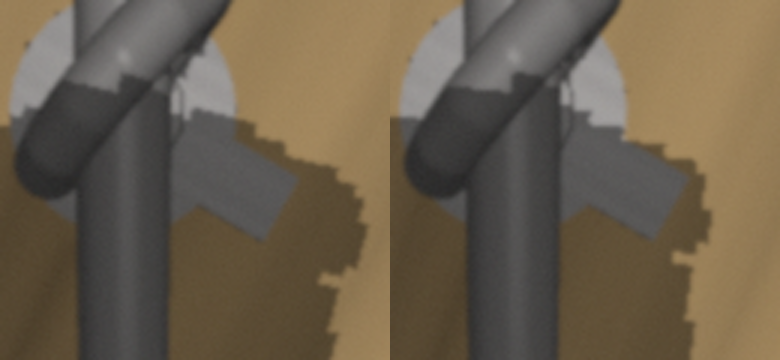

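The tab moved with the hand from sw1 to sw2. Its end is at (304,101), while the unmoved tab would be at (307.5,92), so it has crept about 4 mm at a torque plateau of about 0.35 N m, which is snug. I back off by 0.75 rad to mid-play and check centring from depth before drawing out.

```bash
cat >> h.py <<'E'
def loopfit(f):
    s=env.read_state(); shot("wrist",f); X,u,v=cloud(*load(f)[1:]); T=(X-s["ee_pos"])@s["tcp_rot"]
    m=(T[:,2]>.030)&(T[:,2]<.0445)&(abs(T[:,1])<.03)&(T[:,0]>.06); Y=T[m][:,:2]
    c=Y.mean(0); w,V=np.linalg.eigh(np.cov((Y-c).T)); e=V[:,1]; pr=(Y-c)@e; n=np.array([e[1],-e[0]]); n*=np.sign(n[0])
    ys=[]
    for x in(.05,.06):
        q=T[(abs(T[:,0]-x)<.004)&(T[:,2]>.045)&(T[:,2]<.06)&(abs(T[:,1])<.02)]; ys.append(((q[:,1].min()+q[:,1].max())/2).round(4))
    return m.sum(),(c+e*(pr.max()+pr.min())/2).round(4),np.ptp(pr).round(4),"hole angle rel tool",np.arctan2(n[1],n[0]).round(3),"bar y",ys
E
python3 - <<'E'
from h import *
for f,px in(("sw0",(287.5,117.9)),("sw1",(304.3,100)),("sw2",(304.3,100.7))):
    x=at_z(load(f)[2],px,.086); print(f,x.round(4))
a0=np.radians(228); b=np.load("b.npy"); th=float(np.load("th.npy")); off=np.load("off.npy"); th0=th
while th>th0-.749:
    th-=.15
    q,R=tp(a0-th,.085); q[:2]+=off; env.move_straight(q,R,v=.06)
    s,F,mz,tau,Ft=meas(b); print(round(th,2),"Ft",Ft.round(1),"mz %.3f tau %.3f t %.2f"%(mz,tau,s["time_s"]))
np.save("th.npy",th); print(loopfit("bk"))
E
```

```text
sw0 [0.5696 0.2201 0.086 ]
sw1 [0.5698 0.2194 0.086 ]
sw2 [0.5686 0.2154 0.086 ]
2.16 Ft [-0.2 -0.7  0.2] mz -0.042 tau -0.100 t 30.49
2.01 Ft [-0.   0.2  0.4] mz 0.020 tau 0.033 t 30.85
1.86 Ft [-0.1 -0.6 -0.5] mz 0.015 tau -0.039 t 31.21
1.71 Ft [ 0.4  0.2 -0. ] mz 0.072 tau 0.089 t 31.57
1.56 Ft [-0.3  0.  -0.7] mz 0.005 tau 0.009 t 31.93
(np.int64(2182), array([0.0864, 0.0006]), np.float64(0.0302), 'hole angle rel tool', np.float64(-0.078), 'bar y', [np.float64(-0.0003), np.float64(-0.0002)])
```

The tab has moved 4.8 mm. The bar is centred within 1 mm of the loop and 0.08 rad of its axis. I withdraw and carry it back.

Run:
```python
from h import *
a0=np.radians(228); b=np.load("b.npy"); th=float(np.load("th.npy")); off=np.load("off.npy")
q,R=tp(a0-th,.205); q[:2]+=off; c=env.move_straight(q,v=.06,contact_N=6); s=env.read_state(); print(c,s["ee_pos"]-q,s["force"],s["time_s"])
if c: raise SystemExit
q[2]=.33; env.move_straight(q,v=.2)
g=np.array([.5294,-.1879,.0996]); R=Rz(-.017)
env.goto(g+[0,0,.2],R); env.wait(.1)
print(loopfit.__name__); s=env.read_state(); shot("wrist","ret"); X,u,v=cloud(*load("ret")[1:]); T=(X-s["ee_pos"])@s["tcp_rot"]
m=(T[:,2]>.035)&(T[:,2]<.06)&(abs(T[:,1])<.03)&(T[:,0]>.03)
for x in(.035,.05,.065,.08,.095):
    q=T[m&(abs(T[:,0]-x)<.003)]; print(x,((q[:,1].min()+q[:,1].max())/2).round(4),np.percentile(q[:,2],3).round(4))
env.move_straight(g+[0,0,.03],v=.15)
c=env.move_straight(g,v=.04,contact_N=6); env.wait(.2); s=env.read_state(); print(c,s["ee_pos"]-g,s["force"],s["moment"],s["time_s"])
```

```text
False [-1.95536648e-04  2.52816410e-04 -2.73126199e-06] [ 0.32798818 -0.74603757 -2.01345408] 34.125
loopfit
0.035 -0.0007 0.0435
0.05 -0.0006 0.0477
0.065 -0.0007 0.0477
0.08 -0.0004 0.0477
0.095 -0.0005 0.0478
True [-6.75771983e-04  2.86125286e-04  8.45117036e-06] [ 0.38458287 -0.45788803  5.42913039] [-0.00687592 -0.09034237 -0.06601803] 39.05
```

Seated at the original height with light contact. I release, rise and verify with a picture.

Run:
```python
from h import *
env.move_gripper(.085); env.wait(.2); s=env.read_state(); p=s["ee_pos"].copy()
env.move_straight(p+[0,0,.2],v=.15); env.wait(.3); shot("wrist","fin"); a=load("fin")[0]
e=tp(np.radians(48),-.0,.33)[0]; env.goto([e[0]-.03,e[1]-.03,.33],Rz(0)); env.wait(.2); shot("wrist","fin2"); c=load("fin2")[0]
p,d,P=load("fin2"); print("tab start",proj(P,[.5696,.2201,.086]),env.read_state()["time_s"])
X,u,v=cloud(*load("fin")[1:]); m=(abs(X[:,0]-.58)<.13)&(abs(X[:,1]+.189)<.03)&(X[:,2]>.048)&(X[:,2]<.07); H=X[m]
for x in np.arange(.49,.7,.03):
    q=H[abs(H[:,0]-x)<.005]; 
    if len(q): q=q[q[:,2]>q[:,2].max()-.004]; print(round(x,2),q[:,1].mean().round(4),q[:,2].max().round(4))
print(H[:,0].min(),H[:,0].max())
cv2.imwrite("pics/fin.png",np.hstack([cv2.resize(a,(400,300)),cv2.resize(c,(400,300))]))
```

```text
tab start [225.71713789 114.83804534] 43.425
0.49 -0.186 0.0564
0.52 -0.1865 0.0568
0.55 -0.1873 0.0573
0.58 -0.1875 0.053
0.61 -0.1883 0.0532
0.64 -0.1884 0.0531
0.67 -0.1894 0.0533
0.4879202295418835 0.6833303133081333
```

View pics/fin.png

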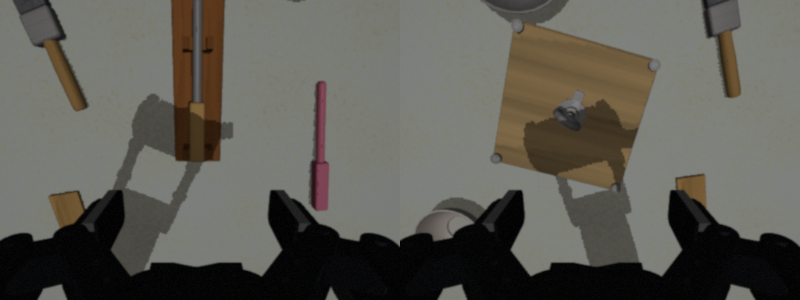

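The bar lies in both saddles at (197,90), its measured line within 1 mm of the start. The bolt at (570,110) has turned and its tab at (578,97) has crept slightly. The robot is clear of everything, so I hand in.

```bash
python3 -c "
from rig import env
print(env.job_done())"
```

```text
the job is handed in; nothing more can be done
None
```

I handed the job in at about 43 s of the 72 s limit, with no verdict returned: the bolt is snug (tab crept about 4.8 mm by camera, target about 4, allowed 1.5–9), and the bar is back in its rest within about 2 mm of where it started.

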